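# Cap the stuffed peppers

### The job

Some of the hollowed peppers in the baking dish already have their meatball in: close each of those with its own cap, the one of the same colour, set gently on the rim so that it sits level and covers the opening. Leave the pepper that is still empty open and its cap where it lies on the board. Keep the peppers standing in their places, and leave the knife and the bowl of trimmings alone.

Things in the scene. Friction and masses are not known exactly. Their poses are not given: they have to be found in the camera images.
- dish: round white ceramic baking dish on the worktop, inside about 200 mm across, wall 6 mm, rim 45 mm above the worktop, inner floor 6 mm above it, two ear handles reaching 132 mm from the middle. It does not move. Origin: centre of its underside.
- board: grey plastic chopping board, 320 x 240 x 10 mm, handle slot at its -x end; it does not move. Origin: centre of its underside; the caps and the knife lie on its top face, 10 mm above.
- pepper_red: hollowed red bell pepper standing loose in the dish, open end up: 72 mm high, 79 mm across, cut rim at the top 72 mm across with a 6 mm wall; inner floor 8 mm above the underside; about 140 g. If stuffed, a meatball is seen inside, just below the rim; if empty, only the floor and a few seeds. Origin: centre of its underside, z up along the pepper.
- pepper_yellow: hollowed yellow bell pepper standing loose in the dish, open end up: 72 mm high, 79 mm across, cut rim at the top 72 mm across with a 6 mm wall; inner floor 8 mm above the underside; about 140 g. If stuffed, a meatball is seen inside, just below the rim; if empty, only the floor and a few seeds. Origin: centre of its underside, z up along the pepper.
- pepper_orange: hollowed orange bell pepper standing loose in the dish, open end up: 72 mm high, 79 mm across, cut rim at the top 72 mm across with a 6 mm wall; inner floor 8 mm above the underside; about 140 g. If stuffed, a meatball is seen inside, just below the rim; if empty, only the floor and a few seeds. Origin: centre of its underside, z up along the pepper.
- cap_red: cut-off top of the red pepper, lying cut face down on the board: 72 mm across, shallow dome 14 mm high, upright green stem in the middle, 14 mm thick, bare for gripping from 18 to 45 mm (its top) above the cut face; about 30 g. Flat underneath: it just rests on a pepper's rim. Origin: centre of the cut face, z up along the stem.
- cap_yellow: cut-off top of the yellow pepper, lying cut face down on the board: 72 mm across, shallow dome 14 mm high, upright green stem in the middle, 14 mm thick, bare for gripping from 18 to 45 mm (its top) above the cut face; about 30 g. Flat underneath: it just rests on a pepper's rim. Origin: centre of the cut face, z up along the stem.
- cap_orange: cut-off top of the orange pepper, lying cut face down on the board: 72 mm across, shallow dome 14 mm high, upright green stem in the middle, 14 mm thick, bare for gripping from 18 to 45 mm (its top) above the cut face; about 30 g. Flat underneath: it just rests on a pepper's rim. Origin: centre of the cut face, z up along the stem.
- meatball_a: large browned meatball, 49 mm across and 60 mm tall, standing inside one of the peppers with its top about 4 mm below the rim. Origin: centre of its underside, which stands on the pepper's inner floor (so 8 mm above the origin of the pepper that it is in).
- meatball_b: large browned meatball, 49 mm across and 60 mm tall, standing inside one of the peppers with its top about 4 mm below the rim. Origin: centre of its underside, which stands on the pepper's inner floor (so 8 mm above the origin of the pepper that it is in).
- knife: paring knife lying flat on the board near its +x edge: black handle 100 mm long, 19 mm wide, 14 mm thick, blade 85 mm; bystander. Origin: near the bolster, on the underside; x runs to the tip.
- bowl: steel bowl of trimmings on the worktop beyond the dish and board, 172 mm across, 75 mm high; bystander. Origin: centre of its underside.
Not all that is in view belongs to the job. What is shaped like the cap_orange but blue, purple or white is not meant.

How it is judged (in metres and radians):
At the end, for the whole second after the job is handed in: Each pepper with a meatball carries the cap of its own colour: centred within 10 mm, cut face on the rim (66 to 79 mm up), tilted under 8 degrees, at rest. The empty pepper's cap lies within 25 mm of its start. Peppers upright (8 degrees), within 30 mm of their start (((distance between any of meatball_a, meatball_b and pepper_red below 0.03 m and (horizontal distance between cap_red and pepper_red below 0.01 m and z of cap_red in the frame of pepper_red between 0.066 and 0.079 m and angle between cap_red's own z axis and vertical below 0.14 rad and linear speed of cap_red below 0.03 m/s)) or (not (distance between any of meatball_a, meatball_b and pepper_red below 0.03 m) and distance of cap_red from where it was at the start of the episode below 0.025 m)) and ((distance between any of meatball_a, meatball_b and pepper_yellow below 0.03 m and (horizontal distance between cap_yellow and pepper_yellow below 0.01 m and z of cap_yellow in the frame of pepper_yellow between 0.066 and 0.079 m and angle between cap_yellow's own z axis and vertical below 0.14 rad and linear speed of cap_yellow below 0.03 m/s)) or (not (distance between any of meatball_a, meatball_b and pepper_yellow below 0.03 m) and distance of cap_yellow from where it was at the start of the episode below 0.025 m)) and ((distance between any of meatball_a, meatball_b and pepper_orange below 0.03 m and (horizontal distance between cap_orange and pepper_orange below 0.01 m and z of cap_orange in the frame of pepper_orange between 0.066 and 0.079 m and angle between cap_orange's own z axis and vertical below 0.14 rad and linear speed of cap_orange below 0.03 m/s)) or (not (distance between any of meatball_a, meatball_b and pepper_orange below 0.03 m) and distance of cap_orange from where it was at the start of the episode below 0.025 m)) and angle between each of pepper_red, pepper_yellow, pepper_orange's own z axis and vertical below 0.14 rad and distance of each of pepper_red, pepper_yellow, pepper_orange from where it was at the start of the episode below 0.03 m); the robot touches nothing.
It fails at once if a cap is dropped or thrown (it falls about 2 cm or more, faster than 0.6 m/s, without the fingers on it) ((linear speed of cap_red above 0.6 m/s and contact force between the fingers and cap_red below 0.05 N) or (linear speed of cap_yellow above 0.6 m/s and contact force between the fingers and cap_yellow below 0.05 N) or (linear speed of cap_orange above 0.6 m/s and contact force between the fingers and cap_orange below 0.05 N)).
It fails at once if a pepper is knocked over (tilted more than 20 degrees) or pushed more than 50 mm (angle between any of pepper_red, pepper_yellow, pepper_orange's own z axis and vertical above 0.35 rad or distance of any of pepper_red, pepper_yellow, pepper_orange from where it was at the start of the episode above 0.05 m).
It fails at once if a meatball is moved more than 40 mm (distance of any of meatball_a, meatball_b from where it was at the start of the episode above 0.04 m).
It fails at once if the knife or the bowl is moved more than 30 mm (distance of any of knife, bowl from where it was at the start of the episode above 0.03 m).
It also fails if it takes over 61 s, if anything falls off the work surface, if the arm or the gripper's body presses on something with over 40 N, if the wrist force passes 120 N, or if a joint passes its speed limit or range.

### The arm

A 7-joint arm with a two-finger parallel gripper is mounted at the origin on the work surface. World frame = base frame: x ahead of the robot, y to its left, z up, the work surface at z = 0. Lengths are in m, angles in degrees, forces in N, time in s.
With the tool pointing down it reaches from about 0.425 to 0.925 m from the base axis. Payload 6.8 kg.
Tool frame: the origin (TCP) lies at the very end of the fingers, on their centre line; the grasp point (between the pads) lies 19 mm behind it; z points along the fingers, y is the line along which they close (so a half turn about z gives the same grasp; the last joint's range is limited). The gripper opens to 85 mm and grips with 20 to 120 N. Pads are 22 mm wide; open, the fingers measure 114 mm over their backs; the gripper's body (76 mm by 85 mm) begins 54 mm behind the grasp point. The pads swing forward as they close: fully open they stand 13 mm farther back than shut.
Start: joints at [70.697, 27.33, 1.283, 89.118, -0.659, 63.558, -4.761], TCP at [0.153, -0.657, 0.201] pointing down, gripper open.
Joint ranges: [-169.35, 169.35], [-19.33, 120.38], [-80.79, 83.38], [13.8, 139.57], [-78.32, 258.32], [9.67, 109.79], [-169.56, 169.56]. Speed limits (degrees/s): [136.94, 136.94, 180, 180, 180, 180, 180].

### API

Orientations are given as a 3x3 rotation matrix whose columns are the frame's x, y, z axes.
In Python, from plant import bot, eyes, workorder gives the robot as it stands.
- The arm moves only by the tool send_rows, never from a script. Its argument "moves" is a list of rows, each a list of 6 numbers: the shift along the tool's x, y, z in mm, then the turn, a rotation vector about the tool's x, y, z in degrees. A call has 1 to 8 rows; each row is the pose to reach, as a shift and turn from the pose commanded when the call began, along the tool's axes at that moment; what a row does not reach only later rows make up. A row lasts 1/10 s, in which the tool goes at most 50 mm and 8.59 degrees, less where a joint would pass 70% of its speed; a pose out of reach is approached as far as the arm can. A call with a gripper value outside its range is refused whole. "jaw" is the finger opening in mm, from 0 to 85.4, set as the call begins (left out, the last holds). The fingers move at their own pace and stop on an object; "force" is the grip in N (left out, the last holds). Time passes only in rows, so rows that repeat a pose let the fingers close. It gives the time, the measured TCP pose, the force, the opening and the grip force at its end, in the units of the state.
- bot.state(): the state, without advancing time (a new reading comes with each control period).
- eyes.read_camera(name): name is "scene" or "top" or "wrist"; returns the picture (420x560x3 uint8, red, green, blue); there is no depth.
- eyes.camera_info(name): a dict with "vfov" (degrees; the focal length in pixels is half the picture's height over the tangent of half this angle, whatever the lens; pixels are square), "cx", "cy" (the principal point, pixels), "R" (3x3) and "t" (3): a world point X has camera coordinates R X + t. Camera axes: x right, y down, z forward; pixel columns grow to the right and rows downward; lengths in m; the calibration is good to about 2 mm. A picture is of the moment at which its call begins: read the wrist's pose just before it. camera_info takes no time and is no camera call; for the wrist camera it gives the pose at the moment of the call.
- workorder.close_job(): hands the job in; it is judged then, once.
Trained networks look in the newest picture that a camera, given by its name, has taken for a name from the list of things; names that differ only in an ending like _2 or _b are one class to them, and where a whole thing is asked for, a point or a joint stands for the part that bears it (a point fixed in the world has none). Each returns a list of dicts, best first, with "p" (0 to 1); they miss things now and then, are a little off and sometimes report something else, mostly with a low value. They report only what shows in the picture. A call takes as long as a camera call. They do not tell look-alikes from the thing itself.
- eyes.search_frame(camera, target): "bbox" ([centre column, centre row, width, height] in pixels, round what is visible of it).
- eyes.cut_out(camera, target): "pixels" (420x560 bool, what is visible of it) and "bbox" ([centre column, centre row, width, height] in pixels, round what is visible of it).
- eyes.mark_of(camera, target): "uv" ([column, row] in pixels: a listed point, or the origin of a listed thing).
The state is a dict: "time_s": time; "qpos": joint angles; "joint_vel": joint speeds; "effort": joint torques, N m; "tool_pos": TCP position; "orientation": TCP orientation; "ft_force": force on the tool from outside, world axes, zero at the start; "torque": the same for the moment, N m; "width": finger opening in m; "grip_force": force on a finger pad.
Only numpy, scipy, OpenCV 4.12 (cv2) and the standard library are available. Lean on these libraries where they do the work, as an engineer would, in place of code of your own. Each camera call takes 0.05 s, during which the arm holds its last target. There are 200 camera calls.

## Working session

There is one attempt and no reset: what is moved stays moved. The work goes in short steps, Python scripts to look and compute and a tool call to move; the robot and the scene stay as the last step left them, time stands still between calls to the robot, and variables do not carry over. Pictures are saved under pics/ and viewed, at most 10 in all, crops included, and the job is handed in when it is done.

Besides the shell and the picture viewer there is one more tool, called after ">>>" as a command line: name --pt "numbers of a row" for each row, then --argument value for the rest. send_rows: Moves the arm, as the interface text tells. Its arguments: {"type":"object","properties":{"moves":{"type":"array","items":{"type":"array","items":{"type":"number"}}},"jaw":{"type":"number"},"force":{"type":"number"}},"required":["moves"]}

```bash
mkdir -p pics; python3 - <<'E'
from plant import bot, eyes, workorder
import cv2,numpy as np
s=bot.state();print(s['time_s'],s['tool_pos'],s['orientation'],s['width'])
for c in ['top','scene']:
    im=eyes.read_camera(c);cv2.imwrite(f'pics/{c}0.png',im[:,:,::-1]);i=eyes.camera_info(c);print(c,i)
E
```

```text
0.0 [ 0.15290777 -0.65678724  0.19971284] [[ 9.73943753e-01  2.26789066e-01 -5.34673631e-04]
 [ 2.26789661e-01 -9.73942214e-01  1.73615428e-03]
 [-1.27000412e-04 -1.81217507e-03 -9.99998350e-01]] 0.08558208228637594
top {'vfov': 43.79911710891628, 'cx': 284.20001360570456, 'cy': 213.6611667257627, 'R': array([[ 0.02619528, -0.99951797,  0.01666249],
       [-0.99681942, -0.02737227, -0.07484513],
       [ 0.07526514, -0.0146489 , -0.99705595]]), 't': array([0.05155549, 0.56061037, 1.26711988])}
scene {'vfov': 50.680941683064816, 'cx': 273.11559713731396, 'cy': 210.7435956771043, 'R': array([[-0.38653439,  0.9221756 ,  0.01353954],
       [ 0.54705706,  0.24107132, -0.80163158],
       [-0.74250908, -0.30245127, -0.59766503]]), 't': array([ 0.15862534, -0.27149611,  1.7746512 ])}
```

View pics/top0.png

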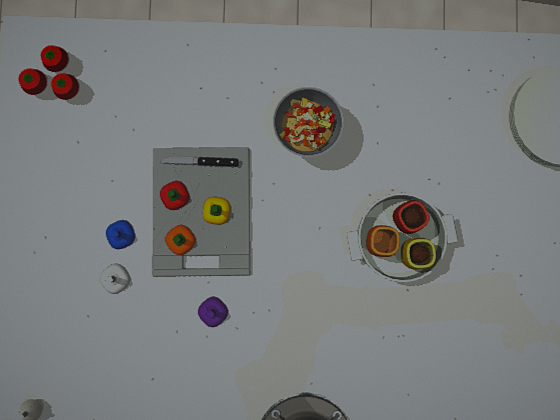

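View pics/scene0.png

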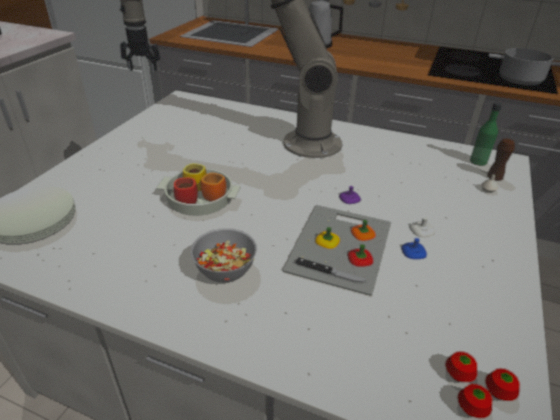

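```bash
cat > h.py <<'E'
from plant import bot, eyes, workorder
import cv2,numpy as np
def ray(c,uv,z,i=None):
    i=i or eyes.camera_info(c);f=210/np.tan(np.radians(i['vfov']/2))
    R=np.array(i['R']);t=np.array(i['t']);C=-R.T@t
    d=R.T@np.array([(uv[0]-i['cx'])/f,(uv[1]-i['cy'])/f,1]);return C+d*(z-C[2])/d[2]
def proj(c,X,i=None):
    i=i or eyes.camera_info(c);f=210/np.tan(np.radians(i['vfov']/2))
    p=np.array(i['R'])@X+np.array(i['t']);return np.array([f*p[0]/p[2]+i['cx'],f*p[1]/p[2]+i['cy']])
def togo(p):
    s=bot.state();return np.array(s['orientation']).T@(np.array(p)-s['tool_pos'])*1000
E
python3 - <<'E'
from h import *
np.set_printoptions(precision=4,suppress=True)
im=eyes.read_camera('top')
cv2.imwrite('pics/crop.png',cv2.resize(im[180:290,340:470],None,fx=5,fy=5,interpolation=cv2.INTER_CUBIC)[:,:,::-1])
for n in ['cap_red','cap_yellow','cap_orange','pepper_red','pepper_yellow','pepper_orange']:
    z=.01 if 'cap' in n else .006
    for d in eyes.cut_out('top',n)[:2]: print(n,'cut',d['p'],np.array(d['bbox']),ray('top',d['bbox'][:2],z+(.007 if 'cap' in n else .06))) 
    for d in eyes.mark_of('top',n)[:2]: print(n,'mark',d['p'],d['uv'],ray('top',d['uv'],z))
i=eyes.camera_info('wrist');print('wristcam',-i['R'].T@i['t'],i['R'],i['vfov'],i['cx'],i['cy'],togo(-i['R'].T@i['t']))
E
```

```text
cap_red cut 0.92 [174.3 195.4  30.   26.3] [0.5971 0.3391 0.017 ]
cap_red mark 0.74 [172.3, 194.5] [0.5999 0.3455 0.01  ]
cap_red mark 0.49 [176.4, 236.9] [0.495 0.331 0.01 ]
cap_yellow cut 0.77 [217.6 211.8  24.2  20. ] [0.5594 0.2309 0.017 ]
cap_yellow cut 0.49 [308.  122.   70.3  68.4] [0.7913 0.0129 0.017 ]
cap_yellow mark 0.97 [214.9, 210.2] [0.5637 0.2385 0.01  ]
cap_yellow mark 0.71 [404.9, 217.6] [ 0.5582 -0.2347  0.01  ]
cap_orange cut 0.81 [114.6 279.5  30.8  27.3] [0.3872 0.4753 0.017 ]
cap_orange cut 0.77 [180.1 240.8  35.   31.1] [0.4855 0.3202 0.017 ]
cap_orange mark 0.97 [215.7, 310.1] [0.3188 0.2277 0.01  ]
cap_orange mark 0.8 [111.2, 278.3] [0.3895 0.4858 0.01  ]
pepper_red cut 0.64 [412.6 217.4  38.4  35.3] [ 0.5551 -0.2393  0.066 ]
pepper_red mark 0.64 [203.3, 214.8] [0.5518 0.2674 0.006 ]
pepper_red mark 0.56 [403.0, 216.4] [ 0.5614 -0.2309  0.006 ]
pepper_yellow cut 0.63 [419.3 252.5  33.8  36. ] [ 0.4719 -0.2559  0.066 ]
pepper_yellow cut 0.3 [409.6 217.2  35.5  32.5] [ 0.5553 -0.2321  0.066 ]
pepper_yellow mark 0.7 [415.6, 247.3] [ 0.4851 -0.2631  0.006 ]
pepper_orange cut 0.68 [382.5 238.6  32.3  29.8] [ 0.5026 -0.1679  0.066 ]
pepper_orange mark 0.93 [379.5, 239.5] [ 0.5021 -0.1727  0.006 ]
pepper_orange mark 0.71 [217.2, 209.8] [0.5652 0.2333 0.006 ]
wristcam [ 0.228  -0.6408  0.3731] [[ 0.2274 -0.9738 -0.0004]
 [-0.9301 -0.2173  0.2962]
 [-0.2886 -0.067  -0.9551]] 67.55154600218061 276.524863161571 210.72566438948795 [  76.7557    0.7495 -172.3318]
```

View pics/crop.png

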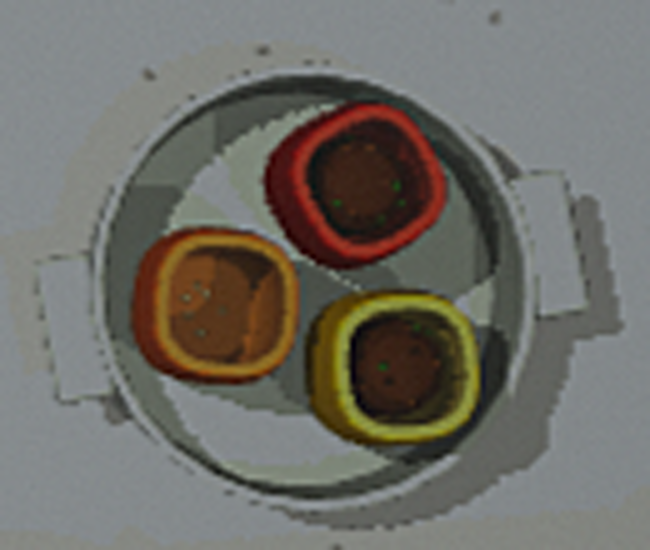

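Top view: the red pepper (crop ~367,182) and the yellow one (~406,367) hold a dark meatball. The orange one (~215,305) shows its floor and seeds, so it is empty. Next: look over the dish with the wrist camera.

>>> send_rows --pt "48 -32 -7 0 0 0" --pt "95 -63 -14 0 0 0" --pt "143 -95 -21 0 0 0" --pt "175 -120 -28 0 0 0" --pt "215 -145 -35 0 0 0" --pt "255 -170 -42 0 0 0" --pt "295 -197 -48 0 0 0" --pt "335 -223 -54 0 0 0" --jaw 50 --force 25

```text
time_s: 1.55
tool_pos: [0.4257, -0.3671, 0.2546]
orientation: [[0.974, 0.227, 0.001], [0.227, -0.974, -0.001], [0.0, 0.001, -1.0]]
ft_force: [0.7, -0.9, 0.1]
width: 0.0501
grip_force: 0.0
```

>>> send_rows --pt "40 -27 -5 0 0 0" --pt "80 -53 -10 0 0 0" --pt "115 -76 -14 0 0 0" --pt "135 -89 -16 0 0 0" --pt "141 -94 -16 0 0 0" --pt "141 -94 -16 0 0 0" --pt "141 -94 -16 0 0 0"

```text
time_s: 2.25
tool_pos: [0.5393, -0.2469, 0.2697]
orientation: [[0.974, 0.225, -0.001], [0.225, -0.974, -0.001], [-0.001, 0.001, -1.0]]
ft_force: [-0.1, -0.6, 0.5]
width: 0.05
grip_force: 0.0
```

```bash
python3 - <<'E'
from h import *
np.set_printoptions(precision=4,suppress=True)
s=bot.state();print(s['time_s'],s['tool_pos'],s['qpos'],s['joint_vel'])
i=eyes.camera_info('wrist');im=eyes.read_camera('wrist');np.savez('w1.npz',im=im,R=i['R'],t=i['t'])
cv2.imwrite('pics/w1.png',im[:,:,::-1])
for n,g in [('red',(413.4,216.4)),('yellow',(421.2,253.4))]:
    X=ray('top',g,.078);print(n,X,proj('wrist',X,i))
E
```

```text
2.25 [ 0.5393 -0.2469  0.2697] [ 28.7051  17.0673 -12.8162  95.2095   4.0856  68.2194 -62.1034] [ 0.7655 -0.2093  0.4875  0.0969 -0.0085  0.0587 -0.1656]
red [ 0.5566 -0.2381  0.078 ] [271.8095 165.332 ]
yellow [ 0.4699 -0.2571  0.078 ] [271.3683 236.4494]
```

View pics/w1.png

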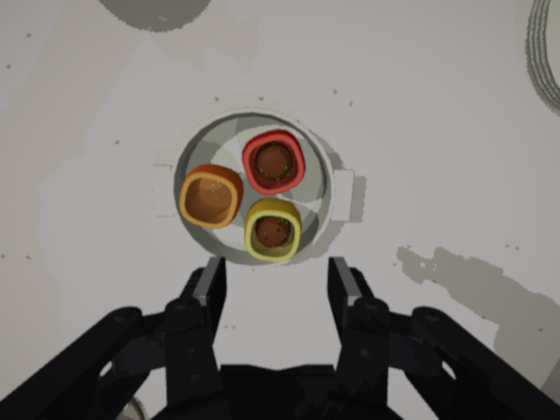

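```bash
python3 - <<'E'
from h import *
np.set_printoptions(precision=4,suppress=True)
d=np.load('w1.npz');im=d['im'];i=eyes.camera_info('wrist');i['R']=d['R'];i['t']=d['t']
hsv=cv2.cvtColor(im,cv2.COLOR_RGB2HSV).astype(int)
out=[]
for n,c,hr in [('red',(275,163),(0,6)),('yellow',(273,236),(22,32))]:
    H,S,V=hsv[...,0],hsv[...,1],hsv[...,2]
    m=((H>=hr[0])&(H<=hr[1])|(n=='red')&(H>174))&(S>120)
    yy,xx=np.mgrid[:420,:560];m&=np.hypot(xx-c[0],yy-c[1])<42
    t,_=cv2.threshold(V[m].astype(np.uint8),0,255,cv2.THRESH_OTSU)
    b=(m&(V>t)).astype(np.uint8)
    b=cv2.morphologyEx(b,cv2.MORPH_CLOSE,np.ones((3,3)))
    cs,h=cv2.findContours(b,cv2.RETR_CCOMP,cv2.CHAIN_APPROX_NONE)
    for cc,hh in zip(cs,h[0]):
        if cv2.contourArea(cc)>300:
            x,y,w,hgt=cv2.boundingRect(cc);mm=cv2.moments(cc);g=(mm['m10']/mm['m00'],mm['m01']/mm['m00'])
            print(n,'hole' if hh[3]>=0 else 'outer',t,(x,y,w,hgt),g,ray('wrist',g,.078,i))
    out.append(np.dstack([b*255]*3)[110:280,170:350]);out.append(im[110:280,170:350,::-1])
cv2.imwrite('pics/seg.png',cv2.resize(np.vstack([np.hstack(out[:2]),np.hstack(out[2:])]),None,fx=1.7,fy=1.7,interpolation=0))
E
```

```text
red outer 122.0 (243, 133, 61, 62) (273.01493055555557, 163.5559027777778) [ 0.5589 -0.239   0.078 ]
red hole 122.0 (248, 140, 52, 50) (273.19033104732875, 164.3318093302853) [ 0.5581 -0.2394  0.078 ]
yellow outer 114.0 (245, 201, 56, 53) (266.2115621156212, 211.99343993439933) [ 0.4996 -0.244   0.078 ]
```

View pics/seg.png

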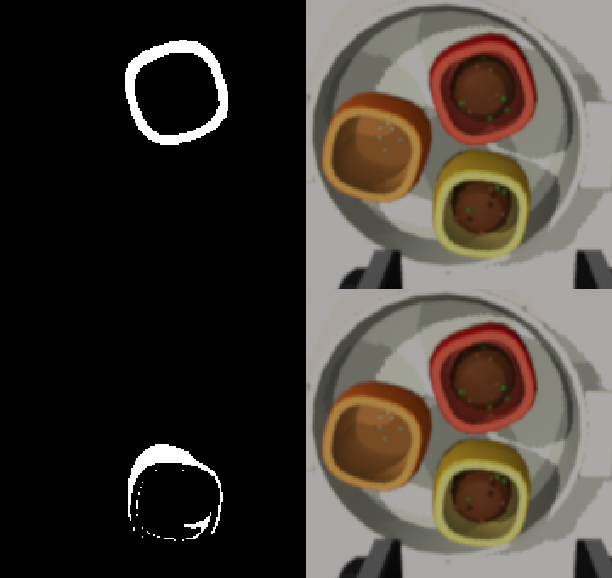

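Wrist view: both brown meatballs show in the red (273,163) and yellow (272,237) rims, and the orange one is empty. The top-view estimates agree within 2 mm. Next: the caps.

>>> send_rows --pt "18 -45 0 0 0 0" --pt "36 -90 0 0 0 0" --pt "54 -134 0 0 0 0" --pt "72 -179 0 0 0 0" --pt "91 -224 0 0 0 0" --pt "109 -268 0 0 0 0" --pt "127 -313 0 0 0 0" --pt "145 -358 0 0 0 0"

```text
time_s: 3.1
tool_pos: [0.601, 0.1357, 0.27]
orientation: [[0.975, 0.223, 0.0], [0.223, -0.975, -0.001], [0.0, 0.001, -1.0]]
ft_force: [1.5, -0.6, -0.3]
width: 0.05
grip_force: 0.0
```

>>> send_rows --pt "18 -45 0 0 0 0" --pt "36 -88 0 0 0 0" --pt "50 -120 0 0 0 0" --pt "60 -145 0 0 0 0" --pt "63 -153 0 0 0 0" --pt "63 -153 0 0 0 0" --pt "63 -153 0 0 0 0"

```text
time_s: 3.8
tool_pos: [0.628, 0.2969, 0.2698]
orientation: [[0.975, 0.224, 0.0], [0.224, -0.975, -0.002], [-0.0, 0.002, -1.0]]
ft_force: [0.7, -0.8, 0.7]
width: 0.05
grip_force: 0.0
```

```bash
python3 - <<'E'
from h import *
np.set_printoptions(precision=4,suppress=True)
s=bot.state();print(s['time_s'],s['tool_pos'],s['qpos'])
i=eyes.camera_info('wrist');im=eyes.read_camera('wrist');np.savez('w2.npz',im=im,R=i['R'],t=i['t'])
cv2.imwrite('pics/w2.png',im[:,:,::-1])
hsv=cv2.cvtColor(im,cv2.COLOR_RGB2HSV).astype(int);H,S,V=[hsv[...,k] for k in range(3)]
for n,hr,p in [('red',(0,6),(.598,.341)),('yellow',(22,32),(.5605,.234)),('orange',(8,18),(.487,.321))]:
    c=proj('wrist',np.array([*p,.02]),i)
    yy,xx=np.mgrid[:420,:560];near=np.hypot(xx-c[0],yy-c[1])<50
    m=near&(((H>=hr[0])&(H<=hr[1])|(n=='red')&(H>174)))&(S>110)
    g=near&(H>34)&(H<85)&(S>80)
    for nm,k,z in [('dome',m,.015),('stem',g,.045)]:
        y,x=np.nonzero(k)
        if len(x)<20: print(n,nm,len(x));continue
        b=[x.min(),x.max(),y.min(),y.max()];u=((b[0]+b[1])/2,(b[2]+b[3])/2);print(n,c,nm,len(x),b,ray('wrist',u,z,i),ray('wrist',(x.mean(),y.mean()),z,i))
E
```

```text
3.8 [0.628  0.2969 0.2698] [ -14.5175   28.4833  -24.1136   79.91     11.7799   74.1184 -116.3267]
red [239.5726 186.4935] dome 1550 [np.int64(216), np.int64(266), np.int64(160), np.int64(209)] [0.6    0.3399 0.015 ] [0.6012 0.3394 0.015 ]
red [239.5726 186.4935] stem 305 [np.int64(231), np.int64(250), np.int64(178), np.int64(197)] [0.6032 0.338  0.045 ] [0.6036 0.3383 0.045 ]
yellow [307.98   227.8371] dome 1370 [np.int64(283), np.int64(331), np.int64(201), np.int64(246)] [0.5649 0.2361 0.015 ] [0.5668 0.2366 0.015 ]
yellow [307.98   227.8371] stem 310 [np.int64(299), np.int64(318), np.int64(218), np.int64(239)] [0.5682 0.2378 0.045 ] [0.5693 0.2379 0.045 ]
orange [238.5498 260.8872] dome 1204 [np.int64(216), np.int64(264), np.int64(235), np.int64(279)] [0.4912 0.3202 0.015 ] [0.4945 0.3191 0.015 ]
orange [238.5498 260.8872] stem 287 [np.int64(229), np.int64(248), np.int64(253), np.int64(275)] [0.4951 0.3197 0.045 ] [0.4966 0.3207 0.045 ]
```

View pics/w2.png

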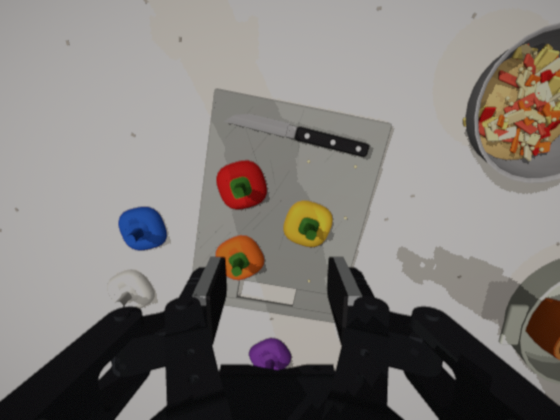

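Wrist view: the red stem is at (240,187) and the yellow at (309,228). The blue, white and purple look-alikes are off the board. Domes and stems agree: red cap (0.600,0.340), yellow (0.566,0.237). Now I descend on red.

>>> send_rows --pt "-8 -20 40 0 0 0" --pt "-15 -40 80 0 0 0" --pt "-17 -48 125 0 0 0" --pt "-17 -48 165 0 0 0" --pt "-17 -48 195 0 0 0" --pt "-17 -48 220 0 0 0" --pt "-17 -48 234 0 0 0" --pt "-17 -48 240 0 0 0"

```text
time_s: 4.65
tool_pos: [0.5999, 0.3405, 0.0288]
orientation: [[0.974, 0.225, -0.001], [0.225, -0.974, -0.002], [-0.001, 0.001, -1.0]]
ft_force: [0.4, -0.2, -0.2]
width: 0.0499
grip_force: 0.0
```

>>> send_rows --pt "0 0 0 0 0 0" --pt "0 0 0 0 0 0"

```text
time_s: 4.85
tool_pos: [0.6009, 0.3429, 0.0315]
orientation: [[0.974, 0.226, 0.002], [0.226, -0.974, 0.001], [0.002, -0.001, -1.0]]
ft_force: [-0.4, -0.3, -0.2]
width: 0.0502
grip_force: 0.0
```

```bash
python3 - <<'E'
from h import *
print(bot.state()['tool_pos'])
im=eyes.read_camera('wrist');cv2.imwrite('pics/w3.png',im[:,:,::-1])
E
```

```text
[0.60091256 0.34287064 0.03147252]
```

View pics/w3.png

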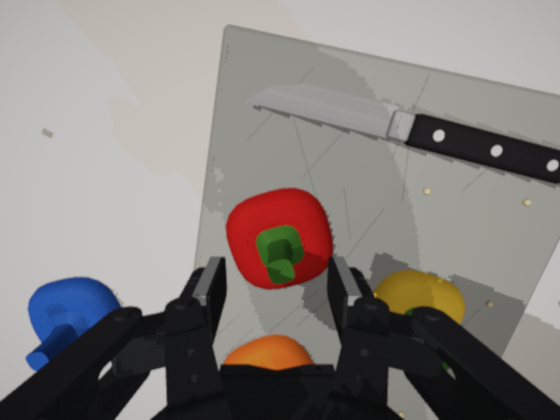

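```bash
python3 - <<'E'
from h import *
s=bot.state();T=np.array(s['tool_pos'])
for dz in [0,.012,.0235]: print(proj('wrist',T+[0,0,dz]))
print(ray('wrist',(281,268),.055), T)
E
```

```text
[275.35806176 248.01625256]
[275.25542072 256.74385036]
[275.14365594 266.24724312]
[0.60053865 0.33982523 0.055     ] [0.60089908 0.34307347 0.03163563]
```

The stem top (281,268) lies on the grasp line, about 3 mm off along the closing axis. I shift by 3 mm and close.

>>> send_rows --pt "0 3 1 0 0 0" --pt "0 3 1 0 0 0"

```text
time_s: 5.1
tool_pos: [0.6011, 0.3392, 0.0296]
orientation: [[0.974, 0.226, 0.001], [0.226, -0.974, 0.0], [0.001, 0.0, -1.0]]
ft_force: [-0.0, 1.2, -0.3]
width: 0.05
grip_force: 0.0
```

>>> send_rows --pt "0 0 0 0 0 0" --pt "0 0 0 0 0 0" --pt "0 0 0 0 0 0" --pt "0 0 0 0 0 0" --pt "0 0 0 0 0 0" --pt "0 0 0 0 0 0" --jaw 5 --force 30

```text
time_s: 5.7
tool_pos: [0.6005, 0.3397, 0.0289]
orientation: [[0.974, 0.227, -0.0], [0.227, -0.974, -0.0], [-0.0, 0.0, -1.0]]
ft_force: [1.2, 0.1, 0.7]
width: 0.005
grip_force: 0.0
```

```bash
python3 - <<'E'
from h import *
im=eyes.read_camera('wrist');cv2.imwrite('pics/w4.png',im[:,:,::-1]);s=bot.state();print(s['width'],s['grip_force'],proj('wrist',s['tool_pos']),s['tool_pos'])
im=eyes.read_camera('scene');X=proj('scene',[.6,.34,.03]);print(X);x,y=X.astype(int)
cv2.imwrite('sc.png',cv2.resize(im[y-60:y+40,x-60:x+60],None,fx=5,fy=5)[:,:,::-1])
E
```

```text
0.00492125456715264 0.0 [275.30800077 247.94737444] [0.60054182 0.33970906 0.02891237]
[361.42861668 252.81866621]
```

View pics/w4.png

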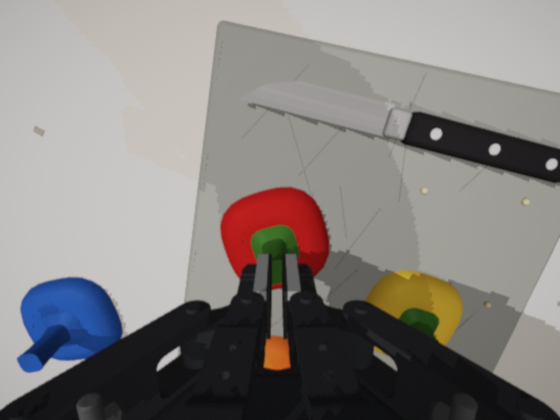

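View sc.png

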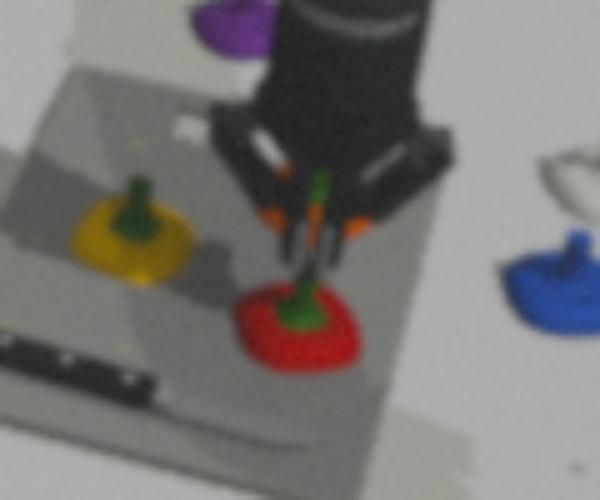

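The jaw closed to 5 mm with no grip. In both views the fingertips sit just above the stem top, roughly 30 mm higher than the reported TCP. I reopen and go lower in small steps, watching the force.

>>> send_rows --pt "0 0 0 0 0 0" --pt "0 0 0 0 0 0" --pt "0 0 0 0 0 0" --pt "0 0 0 0 0 0" --pt "0 0 5 0 0 0" --pt "0 0 10 0 0 0" --pt "0 0 10 0 0 0" --jaw 40

```text
time_s: 6.5
tool_pos: [0.5998, 0.3392, 0.0177]
orientation: [[0.974, 0.227, -0.002], [0.227, -0.974, -0.001], [-0.002, 0.001, -1.0]]
ft_force: [0.2, -0.0, 0.4]
width: 0.04
grip_force: 0.0
```

>>> send_rows --pt "0 0 2 0 0 0" --pt "0 0 4 0 0 0" --pt "0 0 6 0 0 0" --pt "0 0 6 0 0 0"

```text
time_s: 6.9
tool_pos: [0.6004, 0.3395, 0.0126]
orientation: [[0.974, 0.227, -0.0], [0.227, -0.974, -0.0], [-0.0, 0.0, -1.0]]
ft_force: [-0.0, 1.0, -0.2]
width: 0.0398
grip_force: 0.0
```

```bash
python3 - <<'E'
from h import *
im=eyes.read_camera('scene');X=proj('scene',[.6,.34,.03]);x,y=X.astype(int)
a=cv2.resize(im[y-40:y+30,x-45:x+45],None,fx=4.4,fy=4.4)
w=eyes.read_camera('wrist')[180:320,180:360]
w=cv2.resize(w,(396,308))
cv2.imwrite('sc2.png',np.hstack([a,w])[:,:,::-1]);s=bot.state();print(s['tool_pos'],s['ft_force'],s['width'])
E
```

```text
[0.60054227 0.33969184 0.01294   ] [0.06191206 0.22593233 0.14015149] 0.04006659451822674
```

View sc2.png

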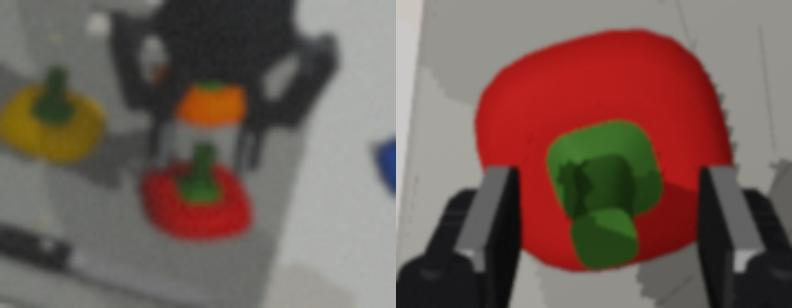

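The fingers now flank the stem, so the reported TCP does lie below the real fingertips. I lower a little more and close.

>>> send_rows --pt "0 0 2 0 0 0" --pt "0 0 4 0 0 0" --pt "0 0 6 0 0 0" --pt "0 0 6 0 0 0"

```text
time_s: 7.4
tool_pos: [0.6003, 0.3395, 0.0065]
orientation: [[0.974, 0.227, -0.001], [0.227, -0.974, -0.0], [-0.001, 0.0, -1.0]]
ft_force: [0.2, -0.3, 0.4]
width: 0.04
grip_force: 0.0
```

>>> send_rows --pt "0 0 0 0 0 0" --pt "0 0 0 0 0 0" --pt "0 0 0 0 0 0" --pt "0 0 0 0 0 0" --pt "0 0 0 0 0 0" --jaw 5 --force 30

```text
time_s: 7.9
tool_pos: [0.6007, 0.3398, 0.0071]
orientation: [[0.974, 0.227, 0.0], [0.227, -0.974, 0.0], [0.0, -0.0, -1.0]]
ft_force: [-0.8, 0.3, 0.9]
width: 0.0128
grip_force: 29.3
```

Gripped: 12.8 mm opening at 29 N. The cap's cut face is at 0.010 with the TCP reported at 0.007. Now I lift.

>>> send_rows --pt "0 0 -5 0 0 0" --pt "0 0 -20 0 0 0" --pt "0 0 -45 0 0 0" --pt "0 0 -80 0 0 0" --pt "0 0 -115 0 0 0" --pt "0 0 -145 0 0 0" --pt "0 0 -160 0 0 0" --pt "0 0 -165 0 0 0"

```text
time_s: 8.7
tool_pos: [0.6013, 0.3404, 0.1746]
orientation: [[0.974, 0.227, 0.003], [0.227, -0.974, 0.002], [0.004, -0.001, -1.0]]
ft_force: [-0.8, 0.2, 0.4]
width: 0.0124
grip_force: 29.3
```

```bash
python3 - <<'E'
from h import *
s=bot.state();print(s['tool_pos'],s['width'],s['grip_force'])
print(togo([.558,-.239,.172]))
i=eyes.camera_info('scene');im=eyes.read_camera('scene')
hsv=cv2.cvtColor(im,cv2.COLOR_RGB2HSV);H,S,V=[hsv[...,k].astype(int) for k in range(3)]
c=proj('scene',np.array(s['tool_pos'])+[0,0,.008])
m=((H<6)|(H>174))&(S>110)&(V>60)
yy,xx=np.mgrid[:420,:560];m&=np.hypot(xx-c[0],yy-c[1])<40
y,x=np.nonzero(m);print(c,x.min(),x.max(),y.min(),y.max(),x.mean(),y.mean())
E
```

```text
[0.60131552 0.34036373 0.17459346] 0.012375300738827451 29.30207759141922
[-173.57289255  554.45095862    1.3710234 ]
[369.4830704  208.01680302] 356 382 201 217 368.8030303030303 210.18560606060606
```

The cap is held and seen by the scene camera where expected. I carry it over the red pepper.

>>> send_rows --pt "-8 25 0 0 0 0" --pt "-20 64 0 0 0 0" --pt "-33 105 0 0 0 0" --pt "-46 147 0 0 0 0" --pt "-59 189 0 0 0 0" --pt "-72 231 0 0 0 0" --pt "-85 273 0 0 0 0" --pt "-98 315 0 0 0 0"

```text
time_s: 9.55
tool_pos: [0.5749, 0.0086, 0.1701]
orientation: [[0.974, 0.227, -0.003], [0.227, -0.974, -0.0], [-0.003, -0.001, -1.0]]
ft_force: [0.1, 0.2, 0.5]
width: 0.0128
grip_force: 29.3
```

>>> send_rows --pt "-13 42 0 0 0 0" --pt "-26 84 0 0 0 0" --pt "-38 125 0 0 0 0" --pt "-50 162 0 0 0 0" --pt "-60 194 0 0 0 0" --pt "-68 218 0 0 0 0" --pt "-73 233 0 0 0 0" --pt "-75 239 0 0 0 0"

```text
time_s: 10.35
tool_pos: [0.5565, -0.2406, 0.1705]
orientation: [[0.974, 0.225, -0.002], [0.225, -0.974, 0.0], [-0.002, -0.001, -1.0]]
ft_force: [0.2, 0.7, -0.2]
width: 0.0124
grip_force: 29.3
```

>>> send_rows --pt "0 0 0 0 0 0" --pt "0 0 0 0 0 0" --pt "0 0 0 0 0 0"

```text
time_s: 10.65
tool_pos: [0.5581, -0.2372, 0.1719]
orientation: [[0.973, 0.229, 0.0], [0.229, -0.973, 0.001], [0.0, -0.001, -1.0]]
ft_force: [-0.4, -0.4, -0.6]
width: 0.0128
grip_force: 29.3
```

```bash
cat > chk.py <<'E'
from h import *
import sys
np.set_printoptions(precision=4,suppress=True)
def chk(n,target,hr):
    s=bot.state();T=np.array(s['tool_pos']);print(s['time_s'],T,s['width'],s['grip_force'],s['ft_force']);print('togo',togo(target))
    for c in ['wrist','scene','top']:
        im=eyes.read_camera(c);hsv=cv2.cvtColor(im,cv2.COLOR_RGB2HSV);H,S,V=[hsv[...,k].astype(int) for k in range(3)]
        m=(((H>=hr[0])&(H<=hr[1]))|((n=='red')&(H>174)))&(S>110)&(V>50)
        yy,xx=np.mgrid[:420,:560];q=proj(c,T+[0,0,.01]);m&=np.hypot(xx-q[0],yy-q[1])<(120 if c=='wrist' else 35)
        k,l,st,ce=cv2.connectedComponentsWithStats(m.astype(np.uint8))
        print(c,'cap predicted',q,'rim predicted',proj(c,np.array([*target[:2],.078])))
        for j in range(1,k):
            if st[j,4]>30: print('   ',st[j],ce[j])
        cv2.imwrite(f'dbg_{c}.png',im[:,:,::-1])
E
python3 - <<'E'
from chk import *
chk('red',[.558,-.239,.172],(0,6))
E
```

```text
10.65 [ 0.5581 -0.2372  0.1719] 0.012759401391021481 29.33154433965683 [-0.3794 -0.3732 -0.6085]
togo [-0.5464  1.7554 -0.081 ]
wrist cap predicted [274.7672 255.0197] rim predicted [277.488  204.9005]
    [ 216  157  120  132 8116] [276.4726 220.6172]
scene cap predicted [181.5076 154.0494] rim predicted [184.6805 183.106 ]
    [171 148  22  13 172] [181.5756 155.4884]
    [174 178  22  12 158] [183.7722 183.1899]
top cap predicted [425.6322 212.3367] rim predicted [413.8044 215.8141]
    [393 197  46  35 688] [413.1948 216.5029]
```

Aligned within 2 mm in the scene view. I lower, slowly near the rim.

>>> send_rows --pt "0 1 15 0 0 0" --pt "0 1 35 0 0 0" --pt "0 1 55 0 0 0" --pt "0 1 70 0 0 0" --pt "0 1 80 0 0 0" --pt "0 1 85 0 0 0" --pt "0 1 87 0 0 0" --pt "0 1 88 0 0 0"

```text
time_s: 11.6
tool_pos: [0.5583, -0.2402, 0.0843]
orientation: [[0.974, 0.227, 0.001], [0.227, -0.974, -0.0], [0.001, 0.0, -1.0]]
ft_force: [0.8, 0.3, -0.3]
width: 0.0125
grip_force: 29.3
```

>>> send_rows --pt "0 0 1 0 0 0" --pt "0 0 2 0 0 0" --pt "0 0 3 0 0 0" --pt "0 0 4 0 0 0" --pt "0 0 5 0 0 0" --pt "0 0 5 0 0 0"

```text
time_s: 12.2
tool_pos: [0.5578, -0.2401, 0.0788]
orientation: [[0.974, 0.227, -0.0], [0.227, -0.974, 0.0], [-0.0, -0.0, -1.0]]
ft_force: [-0.2, 0.4, 0.6]
width: 0.0126
grip_force: 29.3
```

```bash
python3 - <<'E'
from chk import *
chk('red',[.558,-.239,.075],(0,6))
E
```

```text
12.2 [ 0.5578 -0.2401  0.0788] 0.01256854098243974 29.331312775611877 [-0.2255  0.3744  0.6166]
togo [ 0.4264 -0.9859  3.8237]
wrist cap predicted [275.192  255.2464] rim predicted [273.6272 246.7922]
    [ 215  172  121  117 8608] [274.3657 222.4338]
scene cap predicted [184.0531 180.082 ] rim predicted [184.6805 183.106 ]
    [173 174  25  29 513] [185.2437 189.729 ]
top cap predicted [415.4727 215.5811] rim predicted [413.8044 215.8141]
    [393 201  34  32 478] [407.1192 217.8159]
```

Free air still, with about 4 mm to go. I creep on and watch the force.

>>> send_rows --pt "0 -1 1 0 0 0" --pt "0 -1 2 0 0 0" --pt "0 -1 3 0 0 0" --pt "0 -1 3 0 0 0"

```text
time_s: 12.75
tool_pos: [0.5575, -0.2391, 0.0757]
orientation: [[0.974, 0.227, -0.0], [0.227, -0.974, 0.0], [-0.0, -0.0, -1.0]]
ft_force: [-0.7, 0.0, -0.2]
width: 0.0126
grip_force: 29.3
```

>>> send_rows --pt "0 0 0.5 0 0 0" --pt "0 0 1 0 0 0" --pt "0 0 1 0 0 0"

```text
time_s: 13.05
tool_pos: [0.5578, -0.2391, 0.075]
orientation: [[0.974, 0.227, 0.0], [0.227, -0.974, -0.0], [0.0, 0.0, -1.0]]
ft_force: [0.5, 0.4, -0.1]
width: 0.0122
grip_force: 29.4
```

>>> send_rows --pt "0 0 0.5 0 0 0" --pt "0 0 1 0 0 0" --pt "0 0 1 0 0 0"

```text
time_s: 13.35
tool_pos: [0.558, -0.2392, 0.0749]
orientation: [[0.974, 0.227, 0.001], [0.227, -0.974, -0.0], [0.001, 0.001, -1.0]]
ft_force: [-1.9, 0.8, 7.9]
width: 0.0122
grip_force: 30.0
```

>>> send_rows --pt "0 0 0.5 0 0 0" --pt "0 0 1 0 0 0" --pt "0 0 1 0 0 0"

```text
time_s: 13.65
tool_pos: [0.5585, -0.2393, 0.0749]
orientation: [[0.974, 0.227, 0.002], [0.227, -0.974, -0.001], [0.001, 0.001, -1.0]]
ft_force: [-1.8, 1.5, 13.3]
width: 0.0124
grip_force: 30.6
```

On the rim. I unload and release.

>>> send_rows --pt "0 0 -0.7 0 0 0" --pt "0 0 -1.4 0 0 0" --pt "0 0 -1.4 0 0 0"

```text
time_s: 13.95
tool_pos: [0.5579, -0.2392, 0.0748]
orientation: [[0.974, 0.227, 0.001], [0.227, -0.974, -0.0], [0.0, 0.0, -1.0]]
ft_force: [-2.1, 1.6, 6.1]
width: 0.0125
grip_force: 29.9
```

>>> send_rows --pt "0 0 0 0 0 0" --pt "0 0 0 0 0 0" --pt "0 0 0 0 0 0" --pt "0 0 0 0 0 0" --jaw 34

```text
time_s: 14.35
tool_pos: [0.5575, -0.2391, 0.074]
orientation: [[0.974, 0.227, -0.0], [0.227, -0.974, 0.0], [-0.0, -0.0, -1.0]]
ft_force: [0.7, 0.1, 0.0]
width: 0.034
grip_force: 0.0
```

>>> send_rows --pt "0 0 -5 0 0 0" --pt "0 0 -15 0 0 0" --pt "0 0 -35 0 0 0" --pt "0 0 -65 0 0 0" --pt "0 0 -100 0 0 0" --pt "0 0 -125 0 0 0" --pt "0 0 -125 0 0 0"

```text
time_s: 15.05
tool_pos: [0.5605, -0.2399, 0.2047]
orientation: [[0.974, 0.227, 0.008], [0.227, -0.974, -0.003], [0.007, 0.005, -1.0]]
ft_force: [-0.6, 0.9, 0.0]
width: 0.0339
grip_force: 0.0
```

```bash
python3 - <<'E'
from chk import *
chk('red',[.5665,.2375,.20],(0,6))
im=eyes.read_camera('wrist');i=eyes.camera_info('wrist')
hsv=cv2.cvtColor(im,cv2.COLOR_RGB2HSV);H,S,V=[hsv[...,k].astype(int) for k in range(3)]
g=(H>34)&(H<85)&(S>80)
k,l,st,ce=cv2.connectedComponentsWithStats(g.astype(np.uint8))
for j in range(1,k):
    if st[j,4]>60: print('green',st[j],ce[j],ray('wrist',ce[j],.108,i))
m=((H<6)|(H>174))&(S>110)
k,l,st,ce=cv2.connectedComponentsWithStats(m.astype(np.uint8))
for j in range(1,k):
    if st[j,4]>400: 
        b=st[j];u=(b[0]+b[2]/2,b[1]+b[3]/2);print('red',b,ray('wrist',u,.083,i))
E
```

```text
15.05 [ 0.5605 -0.2399  0.2047] 0.03393586548392786 0.0 [-0.6171  0.853   0.0038]
togo [ 114.0473 -463.5985    3.3488]
wrist cap predicted [276.4075 255.0203] rim predicted [-260.2501   66.9   ]
    [ 238  155   73   80 3791] [274.1084 192.8407]
scene cap predicted [179.0594 144.421 ] rim predicted [330.4416 222.6372]
top cap predicted [431.3877 210.058 ] rim predicted [212.0418 206.676 ]
    [397 200  33  33 574] [409.9443 217.0035]
green [262 187  30  33 734] [276.7888 202.6798] [ 0.5595 -0.2392  0.108 ]
red [ 239  152   75   81 3928] [ 0.5622 -0.2383  0.083 ]
```

The red cap sits centred, its stem at (0.5595,-0.239). Now the yellow cap.

>>> send_rows --pt "12 -46 0 0 0 0" --pt "23 -92 0 0 0 0" --pt "34 -138 0 0 0 0" --pt "46 -184 0 0 0 0" --pt "57 -230 0 0 0 0" --pt "68 -276 0 0 0 0" --pt "80 -322 0 0 0 0" --pt "90 -368 0 0 0 0" --jaw 44

```text
time_s: 16.05
tool_pos: [0.561, 0.1413, 0.1982]
orientation: [[0.974, 0.227, -0.002], [0.227, -0.974, -0.001], [-0.002, 0.0, -1.0]]
ft_force: [1.5, 0.1, -0.0]
width: 0.0441
grip_force: 0.0
```

>>> send_rows --pt "10 -40 0 0 0 0" --pt "18 -70 0 0 0 0" --pt "24 -90 0 0 0 0" --pt "26 -96 0 0 0 0" --pt "26 -96 0 0 0 0" --pt "26 -96 0 0 0 0" --pt "26 -96 0 0 0 0"

```text
time_s: 16.75
tool_pos: [0.5657, 0.237, 0.199]
orientation: [[0.975, 0.224, -0.0], [0.224, -0.975, -0.001], [-0.001, 0.001, -1.0]]
ft_force: [-0.1, -0.1, -0.6]
width: 0.0444
grip_force: 0.0
```

```bash
python3 - <<'E'
from chk import *
im=eyes.read_camera('wrist');i=eyes.camera_info('wrist')
hsv=cv2.cvtColor(im,cv2.COLOR_RGB2HSV);H,S,V=[hsv[...,k].astype(int) for k in range(3)]
print(bot.state()['tool_pos'],togo([.5665,.2375,.007]))
for nm,m,z in [('green',(H>34)&(H<85)&(S>80),.04),('yel',(H>=22)&(H<=32)&(S>110),.015)]:
    k,l,st,ce=cv2.connectedComponentsWithStats(m.astype(np.uint8))
    for j in range(1,k):
        if st[j,4]>200:
            b=st[j];u=(b[0]+b[2]/2,b[1]+b[3]/2);print(nm,b,ray('wrist',u,z,i),ray('wrist',ce[j],z,i))
E
```

```text
[0.5657 0.2372 0.1992] [  0.8498  -0.2568 192.1983]
green [265 175  26  25 474] [0.5665 0.2349 0.04  ] [0.5669 0.2358 0.04  ]
green [179 220  26  28 474] [0.4921 0.3175 0.04  ] [0.4932 0.3191 0.04  ]
yel [ 247  155   61   58 2245] [0.5648 0.235  0.015 ] [0.5661 0.2358 0.015 ]
```

>>> send_rows --pt "0 2 40 0 0 0" --pt "0 2 80 0 0 0" --pt "0 2 118 0 0 0" --pt "0 2 145 0 0 0" --pt "0 2 165 0 0 0" --pt "0 2 180 0 0 0" --pt "0 2 188 0 0 0" --pt "0 2 192 0 0 0"

```text
time_s: 17.6
tool_pos: [0.5661, 0.2368, 0.0071]
orientation: [[0.974, 0.226, 0.0], [0.226, -0.974, -0.0], [-0.0, 0.0, -1.0]]
ft_force: [0.2, -0.0, 0.4]
width: 0.044
grip_force: 0.0
```

>>> send_rows --pt "0 0 0 0 0 0" --pt "0 0 0 0 0 0" --pt "0 0 0 0 0 0" --pt "0 0 0 0 0 0" --pt "0 0 0 0 0 0" --pt "0 0 0 0 0 0" --jaw 5

```text
time_s: 18.2
tool_pos: [0.5667, 0.2376, 0.0084]
orientation: [[0.974, 0.227, 0.002], [0.227, -0.974, 0.001], [0.002, -0.0, -1.0]]
ft_force: [-0.1, -1.3, 6.8]
width: 0.0121
grip_force: 29.7
```

>>> send_rows --pt "0 0 -5 0 0 0" --pt "0 0 -20 0 0 0" --pt "0 0 -45 0 0 0" --pt "0 0 -80 0 0 0" --pt "0 0 -115 0 0 0" --pt "0 0 -145 0 0 0" --pt "0 0 -165 0 0 0" --pt "0 0 -165 0 0 0"

```text
time_s: 19.0
tool_pos: [0.5676, 0.2384, 0.1767]
orientation: [[0.974, 0.227, 0.006], [0.227, -0.974, 0.003], [0.006, -0.001, -1.0]]
ft_force: [0.6, 0.3, -0.8]
width: 0.0126
grip_force: 29.3
```

```bash
python3 - <<'E'
from chk import *
chk('yellow',[.469,-.258,.172],(22,32))
E
```

```text
19.0 [0.5676 0.2384 0.1767] 0.01260859579237901 29.313893616199493 [ 0.5653  0.3414 -0.8494]
togo [-208.6195  461.0691    2.7606]
wrist cap predicted [274.3174 255.0244] rim predicted [701.1371 388.7045]
    [ 217  198  121   91 5907] [275.5658 234.9741]
scene cap predicted [334.3712 190.5793] rim predicted [194.1725 168.2644]
    [321 186  26  15 241] [333.6846 193.3983]
top cap predicted [205.526  201.6736] rim predicted [421.5664 253.7744]
```

>>> send_rows --pt "-11 24 0 0 0 0" --pt "-27 60 0 0 0 0" --pt "-44 97 0 0 0 0" --pt "-61 135 0 0 0 0" --pt "-78 172 0 0 0 0" --pt "-95 210 0 0 0 0" --pt "-112 247 0 0 0 0" --pt "-129 285 0 0 0 0"

```text
time_s: 19.95
tool_pos: [0.5032, -0.0711, 0.171]
orientation: [[0.974, 0.227, -0.003], [0.227, -0.974, 0.0], [-0.002, -0.001, -1.0]]
ft_force: [0.9, -1.4, -0.7]
width: 0.0127
grip_force: 29.3
```

>>> send_rows --pt "-17 37 0 0 0 0" --pt "-33 73 0 0 0 0" --pt "-48 106 0 0 0 0" --pt "-60 134 0 0 0 0" --pt "-70 155 0 0 0 0" --pt "-77 170 0 0 0 0" --pt "-80 176 0 0 0 0" --pt "-80 176 0 0 0 0"

```text
time_s: 20.75
tool_pos: [0.4659, -0.2596, 0.1713]
orientation: [[0.974, 0.225, -0.002], [0.225, -0.974, 0.001], [-0.002, -0.001, -1.0]]
ft_force: [0.2, 0.3, -0.1]
width: 0.0125
grip_force: 29.3
```

>>> send_rows --pt "0 0 0 0 0 0" --pt "0 0 0 0 0 0" --pt "0 0 0 0 0 0"

```text
time_s: 21.05
tool_pos: [0.4672, -0.2582, 0.1723]
orientation: [[0.974, 0.228, 0.0], [0.228, -0.974, 0.0], [0.0, -0.0, -1.0]]
ft_force: [0.7, 0.5, -1.3]
width: 0.0124
grip_force: 29.3
```

```bash
python3 - <<'E'
from chk import *
chk('yellow',[.469,-.258,.172],(22,32))
E
```

```text
21.05 [ 0.4672 -0.2582  0.1723] 0.012398693575517388 29.32156652212143 [ 0.699   0.4652 -1.2512]
togo [1.8066 0.2103 0.3222]
wrist cap predicted [274.9114 255.0703] rim predicted [275.7907 202.2168]
    [ 218  153  119  136 7724] [275.227 221.385]
scene cap predicted [191.3375 139.5333] rim predicted [194.1725 168.2644]
    [181 134  22  13 167] [191.6228 140.7605]
    [184 164  22  11 136] [194.5221 169.1103]
top cap predicted [435.1736 254.7019] rim predicted [421.5664 253.7744]
    [402 238  41  35 577] [423.0225 253.4922]
```

>>> send_rows --pt "2 0 15 0 0 0" --pt "2 0 35 0 0 0" --pt "2 0 55 0 0 0" --pt "2 0 70 0 0 0" --pt "2 0 80 0 0 0" --pt "2 0 86 0 0 0" --pt "2 0 89 0 0 0" --pt "2 0 91 0 0 0"

```text
time_s: 22.0
tool_pos: [0.4692, -0.2589, 0.0816]
orientation: [[0.974, 0.227, 0.001], [0.227, -0.974, -0.0], [0.001, 0.001, -1.0]]
ft_force: [-0.5, -0.3, -0.6]
width: 0.0125
grip_force: 29.3
```

>>> send_rows --pt "0 0 1 0 0 0" --pt "0 0 2 0 0 0" --pt "0 0 3 0 0 0" --pt "0 0 3 0 0 0"

```text
time_s: 22.4
tool_pos: [0.4689, -0.2588, 0.0784]
orientation: [[0.974, 0.227, 0.0], [0.227, -0.974, -0.0], [0.0, 0.0, -1.0]]
ft_force: [0.8, -0.3, -0.5]
width: 0.0124
grip_force: 29.3
```

>>> send_rows --pt "0 0 0.5 0 0 0" --pt "0 0 1 0 0 0" --pt "0 0 1 0 0 0"

```text
time_s: 22.7
tool_pos: [0.4688, -0.2588, 0.0773]
orientation: [[0.974, 0.227, -0.0], [0.227, -0.974, 0.0], [-0.0, -0.0, -1.0]]
ft_force: [-0.4, 0.4, -0.0]
width: 0.0126
grip_force: 29.3
```

>>> send_rows --pt "0 0 0.5 0 0 0" --pt "0 0 1 0 0 0" --pt "0 0 1.5 0 0 0" --pt "0 0 1.5 0 0 0"

```text
time_s: 23.1
tool_pos: [0.4691, -0.2588, 0.0762]
orientation: [[0.974, 0.227, 0.0], [0.227, -0.974, -0.0], [0.0, 0.0, -1.0]]
ft_force: [-0.2, 0.3, 2.5]
width: 0.0124
grip_force: 29.7
```

>>> send_rows --pt "0 0 0.5 0 0 0" --pt "0 0 1 0 0 0" --pt "0 0 1 0 0 0"

```text
time_s: 23.4
tool_pos: [0.4694, -0.2589, 0.0761]
orientation: [[0.974, 0.227, 0.001], [0.227, -0.974, -0.001], [0.001, 0.001, -1.0]]
ft_force: [-2.6, 1.6, 12.7]
width: 0.0122
grip_force: 30.4
```

On the rim. I unload, release and retreat.

>>> send_rows --pt "0 0 -0.5 0 0 0" --pt "0 0 -1 0 0 0" --pt "0 0 -1 0 0 0"

```text
time_s: 23.7
tool_pos: [0.4691, -0.2588, 0.0762]
orientation: [[0.974, 0.227, 0.001], [0.227, -0.974, -0.0], [0.001, 0.0, -1.0]]
ft_force: [-0.4, 1.4, 5.9]
width: 0.0124
grip_force: 29.8
```

>>> send_rows --pt "0 0 0 0 0 0" --pt "0 0 0 0 0 0" --pt "0 0 0 0 0 0" --pt "0 0 0 0 0 0" --jaw 34

```text
time_s: 24.1
tool_pos: [0.4687, -0.2588, 0.0756]
orientation: [[0.974, 0.227, -0.0], [0.227, -0.974, 0.0], [-0.0, -0.0, -1.0]]
ft_force: [0.3, -0.1, -0.5]
width: 0.0343
grip_force: 0.0
```

>>> send_rows --pt "0 0 -5 0 0 0" --pt "0 0 -15 0 0 0" --pt "0 0 -35 0 0 0" --pt "0 0 -65 0 0 0" --pt "0 0 -100 0 0 0" --pt "0 0 -140 0 0 0" --pt "0 0 -160 0 0 0" --pt "0 0 -160 0 0 0"

```text
time_s: 24.9
tool_pos: [0.471, -0.2596, 0.2404]
orientation: [[0.974, 0.227, 0.007], [0.227, -0.974, -0.003], [0.006, 0.005, -1.0]]
ft_force: [0.3, 0.6, -0.1]
width: 0.0339
grip_force: 0.0
```

>>> send_rows --pt "30 0 0 0 0 0" --pt "60 0 0 0 0 0" --pt "75 0 0 0 0 0" --pt "75 0 0 0 0 0" --pt "75 0 0 0 0 0"

```text
time_s: 25.4
tool_pos: [0.5408, -0.2419, 0.2351]
orientation: [[0.974, 0.227, -0.002], [0.227, -0.974, 0.0], [-0.002, -0.001, -1.0]]
ft_force: [0.2, -0.3, -0.4]
width: 0.034
grip_force: 0.0
```

```bash
python3 - <<'E'
from chk import *
s=bot.state();print(s['time_s'],s['tool_pos'])
im=eyes.read_camera('wrist');i=eyes.camera_info('wrist')
hsv=cv2.cvtColor(im,cv2.COLOR_RGB2HSV);H,S,V=[hsv[...,k].astype(int) for k in range(3)]
for nm,m,z in [('green',(H>34)&(H<85)&(S>80),.108),('yel',(H>=22)&(H<=32)&(S>110),.083),('red',((H<6)|(H>174))&(S>110),.083),('orange',(H>=8)&(H<=18)&(S>130),.078)]:
    k,l,st,ce=cv2.connectedComponentsWithStats(m.astype(np.uint8))
    for j in range(1,k):
        if st[j,4]>150:
            b=st[j];u=(b[0]+b[2]/2,b[1]+b[3]/2);print(nm,b,ray('wrist',u,z,i),ray('wrist',ce[j],z,i))
E
```

```text
25.4 [ 0.5408 -0.2419  0.2351]
green [264 163  28  27 579] [ 0.5587 -0.2402  0.108 ] [ 0.5588 -0.2399  0.108 ]
green [264 247  26  32 568] [ 0.4685 -0.2602  0.108 ] [ 0.4702 -0.2594  0.108 ]
yel [ 246  208   63   75 3213] [ 0.4775 -0.2587  0.083 ] [ 0.4814 -0.256   0.083 ]
red [ 244  133   68   73 3234] [ 0.5612 -0.2397  0.083 ] [ 0.5623 -0.2389  0.083 ]
orange [ 174  171   70   70 1194] [ 0.5041 -0.1756  0.078 ] [ 0.5201 -0.1799  0.078 ]
orange [ 179  185   54   53 2205] [ 0.4971 -0.1734  0.078 ] [ 0.4977 -0.1725  0.078 ]
```

Both stems sit over the rim centres: red 0.559,-0.240 and yellow 0.469,-0.260. Handing in.

```bash
python3 -c "
from plant import workorder
print(workorder.close_job())"
```

```text
the job is handed in; nothing more can be done
None
```

I set the red and yellow caps on their stuffed peppers, with both stems measured within about 2 mm of the rim centres, left the empty orange pepper open with its cap on the board, and handed the job in at about 25 s; the verdict was not shown.

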